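Click the spice carousel round and load the red cartridge

TASK

Turn the carousel's drum clockwise by its orange post, gently and counting the clicks, to its third click, where its empty pocket lies under the port in the lid. Then put the red spice cartridge down through the port, press it gently until it snaps fully home, and let go, leaving the other two cartridges standing where they are.

Things in the scene. Friction and masses are not known exactly. Their poses are not given: they have to be found in the camera images.
- carousel: Spice carousel, fixed: white square housing 230 x 230 mm, flat grey lid 8 mm thick, lid top 86 mm above the worktop. Origin: centre of the underside, on the drum's upright axis; z up. In the lid is one round port, 43 mm across, 84 mm from the axis in the carousel's own -y direction, a red tick outside it.
- hub (a point): On the drum's axis at the top of the grey round hub (112 mm across, top 90 mm above the worktop) that fills the lid's middle and turns with the drum. The drum under the lid has eight pockets, 45 degrees apart: one empty, seven full (flat coloured tops 12 mm below the lid's top, seen in the port). The fingers must not load the carousel (post, hub, lid) with over 60 N, grip and push together.
- drum (a joint): Drum angle (rad), anticlockwise from above; 0 = empty pocket under the port. Starts at 2.45 to 3.3, where it turns freely: turn it clockwise, the angle falls. A sprung ball makes it click at 1.57, 0.785, 0 (the third click: stop there) and -0.785. Each hump takes 4 to 10 N at the post and dies away at its crest, 0.39 before the click; then the drum pulls itself in and centres. Stops: -1.0, 3.5.
- post (a point): Centre of the top of the orange post: round, upright, 14 mm across, 40 mm tall on the hub (top 130 mm above the worktop), 45 mm from the drum's axis, in line with the empty pocket; moves round with the drum. Grip it with about 15 N, fingers closing along its path: pushed along the pads it creeps out, so turn the hand with it or regrip.
- port (a point): Centre of the port, at the lid's top. The empty pocket under it is 41 mm across; its floor pad lies 44 to 50 mm down, set differently each time: feel for it. Two sprung catches stop a cartridge merely put in with its foot 27 to 30 mm down; pressing with 5 to 15 N passes them, then it runs easily and they snap into its waist. Over 50 N on the carousel, contacts added, is too hard.
- red_cartridge: Spice cartridge, loose, upright, red knob and band: round clear body 38 mm across, 48 mm tall, foot tapered to 30 mm over 7 mm, 2.5 mm deep waist 12 to 29 mm above the foot; round knob on top 18 mm across, 28 mm tall (76 mm in all, about 0.12 kg). Origin: centre of its foot; z up its axis. The one to load.
- green_cartridge: Spice cartridge, loose, upright, green knob and band: round clear body 38 mm across, 48 mm tall, foot tapered to 30 mm over 7 mm, 2.5 mm deep waist 12 to 29 mm above the foot; round knob on top 18 mm across, 28 mm tall (76 mm in all, about 0.12 kg). Origin: centre of its foot; z up its axis. Not needed: leave it alone.
- white_cartridge: Spice cartridge, loose, upright, white knob and band: round clear body 38 mm across, 48 mm tall, foot tapered to 30 mm over 7 mm, 2.5 mm deep waist 12 to 29 mm above the foot; round knob on top 18 mm across, 28 mm tall (76 mm in all, about 0.12 kg). Origin: centre of its foot; z up its axis. Not needed: leave it alone.
- red_cartridge_knob (a point): Centre of the top of the red cartridge's knob, 76 mm above its foot.

How it is judged:
On the way, in this order (a step that is already met when the one before it is completed fails the run):
1. the drum is clicked in with its empty pocket under the port, before the red cartridge goes in (value of joint drum between -0.08 and 0.08 rad and horizontal distance between red_cartridge and port above 0.03 m), for 0.2 s.
2. the red cartridge is pressed fully home (z of red_cartridge in the frame of port below -0.0425 m and horizontal distance between red_cartridge and port below 0.005 m), for 0.2 s.
At the end, for the whole second after the job is handed in: The drum rests in the click that has the empty pocket under the port (within 0.08 rad), the red cartridge is in it past the catches with its foot at least 42.5 mm below the lid's top (it then rests on the floor pad), within 5 mm of the port's axis, upright (within 0.1 rad), at rest and let go (all of step 2 and value of joint drum between -0.08 and 0.08 rad and angle between red_cartridge's own z axis and vertical below 0.1 rad and linear speed of red_cartridge below 0.02 m/s); the robot touches nothing.
It fails at once if the fingers load the carousel (post, hub or lid) with more than 60 N, grip and push added (contact force between the fingers and carousel above 60 N).
It fails at once if the red cartridge is pressed on the carousel with more than 50 N, all contacts added (contact force between red_cartridge and carousel above 50 N).
It fails at once if the green or the white cartridge is shoved (over 25 mm) or tipped (distance of any of green_cartridge, white_cartridge from where it was at the start of the episode above 0.025 m or angle between any of green_cartridge, white_cartridge's own z axis and vertical above 0.35 rad).
It also fails if it takes over 72 s, if anything falls off the work surface, if the arm or the gripper's body presses on something with over 40 N, if the wrist force passes 120 N, or if a joint passes its speed limit or range.

ROBOT

A 6-joint arm with a two-finger parallel gripper is mounted at the origin on the work surface. World frame = base frame: x ahead of the robot, y to its left, z up, the work surface at z = 0. Lengths are in m, angles in rad, forces in N, time in s.
With the tool pointing down it reaches from about 0.35 to 0.975 m from the base axis. Payload 4.9 kg.
Tool frame: the origin (TCP) lies at the very end of the fingers, on their centre line; the grasp point (between the pads) lies 19 mm behind it (ctrl.grasp_offset is the distance from the TCP to the grasp point, in m); z points along the fingers, y is the line along which they close (so a half turn about z gives the same grasp; the last joint's range is limited). The gripper opens to 85 mm and grips with 20 to 120 N. Pads are 22 mm wide; open, the fingers measure 114 mm over their backs; the gripper's body (76 mm by 85 mm) begins 54 mm behind the grasp point. The pads swing forward as they close: fully open they stand 13 mm farther back than shut.
Start: joints at [-1.33, 0.053, 1.613, -0, 1.476, -0.119], TCP at [0.22, -0.585, 0.231] pointing down, gripper open.
Joint ranges: [-3.01, 3.01], [-1.01, 2.22], [0.06, 2.58], [-1.02, 4.17], [0.09, 2.62], [-3.14, 3.14]. Speed limits (rad/s): [2.57, 2.57, 3.14, 3.14, 3.14, 3.14].

INTERFACE

Orientations are given as a rotation vector (axis times angle).
In Python, from station import ctrl, optics gives the robot as it stands.
- The arm moves only by the shell command python3 -m handwheel 'ROWS' [OPENING] [FORCE]. ROWS is JSON, a list of rows, each an object of numbers: "tx", "ty", "tz": the shift along the tool's x, y, z in mm; "roll": the turn about the tool's z in rad. A call has 1 to 12 rows; each row shifts and turns the commanded pose from where the row before left it, along the tool's axes as they then stand; what a row does not reach is not made up. A row lasts 1/12 s, in which the tool goes at most 41.7 mm and 7.16 degrees, less where a joint would pass 70% of its speed; a pose out of reach is approached as far as the arm can. A call with a gripper value outside its range is refused whole. OPENING is the finger opening in mm, from 0 to 85.4, set as the call begins (- or left out, the last holds). The fingers move at their own pace and stop on an object; FORCE is the grip in N (left out, the last holds). Time passes only in rows, so rows that do not move let the fingers close. It gives the time, the measured TCP pose, the force, the opening and the grip force at its end, in the units of the state.
- ctrl.get_obs(): the state, without advancing time (a new reading comes with each control period).
- optics.get_image(name): name is "scene" or "top" or "wrist"; returns (picture, depth): 400x640x3 uint8, red, green, blue; 400x640 float32, m along the optical axis (not along the pixel's ray), 0 where there is no reading.
- optics.camera_params(name): a dict with "mtx" (3x3 intrinsics, pixels), "extrinsics" (4x4, takes a point from camera to world coordinates); the wrist camera has in their place "tool_from_camera" (4x4, takes a point from camera to tool coordinates, whose origin is the TCP and whose axes are the flange's). Camera axes: x right, y down, z forward; pixel columns grow to the right and rows downward; lengths in m; the calibration is good to about 2 mm. A picture is of the moment at which its call begins: read the wrist's pose just before it. camera_params takes no time and is no camera call.
- ctrl.finish_job(): hands the job in; it is judged then, once.
The state is a dict: "t": time; "q": joint angles; "dq": joint speeds; "effort": joint torques, N m; "tool_pos": TCP position; "tool_rot": TCP orientation; "contact_force": force on the tool from outside, world axes, zero at the start; "wrist_torque": the same for the moment, N m; "opening": finger opening in m; "grip_force": force on a finger pad.
Only numpy, scipy, OpenCV 4.12 (cv2) and the standard library are available. Lean on these libraries where they do the work, as an engineer would, in place of code of your own. Each camera call takes 0.05 s, during which the arm holds its last target. There are 200 camera calls.

## Working session

There is one attempt and no reset: what is moved stays moved. The work goes in short steps, Python scripts to look and compute and a shell command to move; the robot and the scene stay as the last step left them, time stands still between calls to the robot, and variables do not carry over. Pictures are saved under pics/ and viewed, at most 14 in all, crops included, and the job is handed in when it is done.

```bash
ls; mkdir -p pics; python3 - <<'E'
from station import ctrl, optics
import cv2,numpy as np
print(ctrl.get_obs(), ctrl.grasp_offset)
ims=[]
for n in("scene","top"):
    im,d=optics.get_image(n); np.savez(f'pics/{n}0.npz',im=im,d=d)
    cv2.imwrite(f'pics/{n}0.png',im[:,:,::-1]); ims.append(im)
    p=optics.camera_params(n);print(n,p)
print(optics.camera_params("wrist"))
cv2.imwrite('pics/both.png',cv2.resize(np.vstack(ims)[:,:,::-1],(480,600)))
E
```

```text
pics
{'t': 0.0, 'q': array([-1.33000298e+00,  5.33665668e-02,  1.61430380e+00,  2.51479056e-05,
        1.47600134e+00, -1.18993179e-01]), 'dq': array([-0.00022672, -0.00010154, -0.00119475,  0.00123108, -0.00204416,
        0.00020715]), 'effort': array([-2.99965352e-03, -3.93679476e+01, -3.70176888e+01, -4.23444826e-04,
        6.96271862e-03, -1.79514200e-05]), 'tool_pos': array([ 0.21990694, -0.58436523,  0.23005115]), 'tool_rot': array([-3.08885359e+00, -5.61732795e-01,  1.59409432e-04]), 'contact_force': array([ 0.14409161, -0.2487677 , -0.16854786]), 'wrist_torque': array([ 0.0606237 , -0.03850648, -0.02936135]), 'grip_force': 0.0, 'opening': 0.08550376440503639} 0.0187
scene {'mtx': array([[372.16497936,   0.        , 324.29141778],
       [  0.        , 372.16497936, 200.63594318],
       [  0.        ,   0.        ,   1.        ]]), 'extrinsics': array([[ 0.90637018,  0.28995546, -0.30727664,  0.73723766],
       [ 0.42208811, -0.65296361,  0.62887212, -0.49292318],
       [-0.01829556, -0.69968875, -0.7142135 ,  0.58555542],
       [ 0.        ,  0.        ,  0.        ,  
[... 266 characters left out ...]
0.99994762,  0.00950558, -0.00379396, -0.08346698],
       [ 0.00196615, -0.1853804 , -0.98266487,  0.90952339],
       [ 0.        ,  0.        ,  0.        ,  1.        ]])}
{'mtx': array([[331.96265361,   0.        , 310.80499386],
       [  0.        , 331.96265361, 198.08693914],
       [  0.        ,   0.        ,   1.        ]]), 'tool_from_camera': array([[ 6.47587369e-04, -9.45490024e-01, -3.25650419e-01,
         8.31181094e-02],
       [ 9.99999596e-01,  8.15297593e-04, -3.78530554e-04,
         6.11194285e-05],
       [ 6.23398865e-04, -3.25650043e-01,  9.45490170e-01,
        -1.40757694e-01],
       [ 0.00000000e+00,  0.00000000e+00,  0.00000000e+00,
         1.00000000e+00]])}
```

View pics/top0.png

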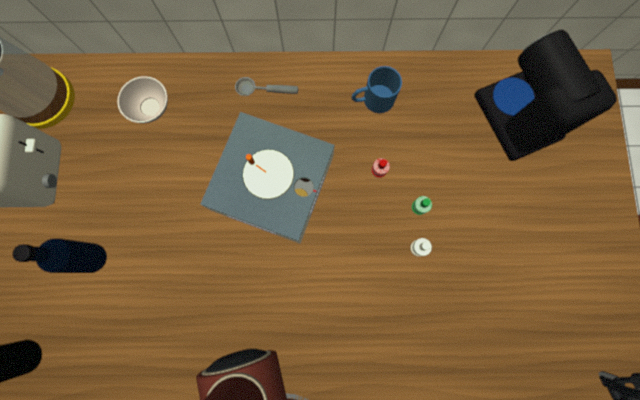

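View pics/scene0.png

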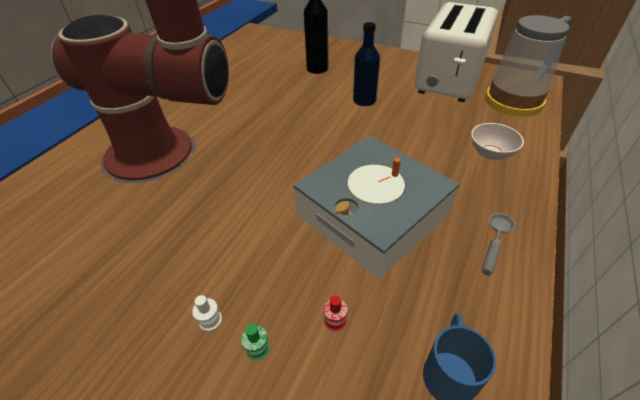

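The top view shows the hub at about (268,174), the post at (250,158) and the port at (304,187). The red, green and white cartridges are at (381,168), (423,205) and (421,247). The scene view agrees: hub (376,184), post (396,167), port (346,207), red knob (335,303).

```bash
cat > h.py <<'E'
import numpy as np,cv2
from station import ctrl,optics
from scipy.spatial.transform import Rotation as R
def pose():
    o=ctrl.get_obs(); T=np.eye(4); T[:3,:3]=R.from_rotvec(o['tool_rot']).as_matrix(); T[:3,3]=o['tool_pos']; return T
def shoot(n):
    p=optics.camera_params(n)
    E=pose()@p['tool_from_camera'] if n=='wrist' else p['extrinsics']
    im,d=optics.get_image(n); return im,d,p['mtx'],E
def ray(uv,z,K,E):
    v=E[:3,:3]@np.linalg.solve(K,[uv[0],uv[1],1.]); c=E[:3,3]; return c+v*(z-c[2])/v[2]
def proj(P,K,E):
    q=K@(E[:3,:3].T@(np.asarray(P)-E[:3,3])); return q[:2]/q[2]
def blobs(m,amin=15):
    cs,_=cv2.findContours(m.astype(np.uint8),cv2.RETR_EXTERNAL,cv2.CHAIN_APPROX_NONE)
    return sorted([c for c in cs if cv2.contourArea(c)>=amin],key=lambda c:-cv2.contourArea(c))
E
python3 - <<'E'
from h import *
for n in('scene','top'):
    z=np.load(f'pics/{n}0.npz'); im=z['im']; p=optics.camera_params(n);K,E=p['mtx'],p['extrinsics']
    hsv=cv2.cvtColor(im,cv2.COLOR_RGB2HSV); H,S,V=cv2.split(hsv)
    roi=np.zeros(H.shape,bool)
    if n=='top': roi[110:245,200:340]=1
    else: roi[135:280,290:460]=1
    for c in blobs((S<50)&(V>190)&roi,200)[:2]:
        e=cv2.fitEllipse(cv2.convexHull(c)); print(n,'hub',e,ray(e[0],.09,K,E))
    for c in blobs((H<14)&(S>170)&(V>90)&roi,6)[:3]:
        print(n,'orange',cv2.boundingRect(c),cv2.minAreaRect(c))
    roi2=np.zeros(H.shape,bool)
    if n=='top': roi2[140:200,360:400]=1
    else: roi2[285:335,315:360]=1
    for c in blobs(((H<6)|(H>174))&(S>200)&(V>90)&roi2,6)[:3]:
        e=cv2.minEnclosingCircle(c); print(n,'red',e,ray(e[0],.076,K,E))
    cr=im[135:230,225:400] if n=='top' else im[140:240,290:465]
    cv2.imwrite(f'pics/{n}c.png',cv2.resize(cr[:,:,::-1],None,fx=4,fy=4,interpolation=cv2.INTER_NEAREST))
E
```

```text
scene hub ((375.82537841796875, 183.50210571289062), (37.71525573730469, 56.51253890991211), 95.55477905273438) [0.59598436 0.02641037 0.09      ]
scene orange (393, 158, 7, 18) ((395.6499328613281, 166.44998168945312), (5.374011516571045, 17.39482879638672), 8.130102157592773)
scene red ((334.76666259765625, 300.76666259765625), 5.326977252960205) [ 0.62225892 -0.23048022  0.076     ]
scene red ((335.0, 322.0), 10.000100135803223) [ 0.63637519 -0.26158364  0.076     ]
top hub ((267.7001037597656, 173.6240997314453), (47.66630172729492, 49.83394241333008), 67.52323913574219) [0.59356774 0.0298453  0.09      ]
top orange (246, 154, 6, 7) ((248.5, 157.0), (6.0, 5.0), 90.0)
top red ((382.5, 163.0), 4.031229019165039) [ 0.61971634 -0.22764103  0.076     ]
```

View pics/topc.png

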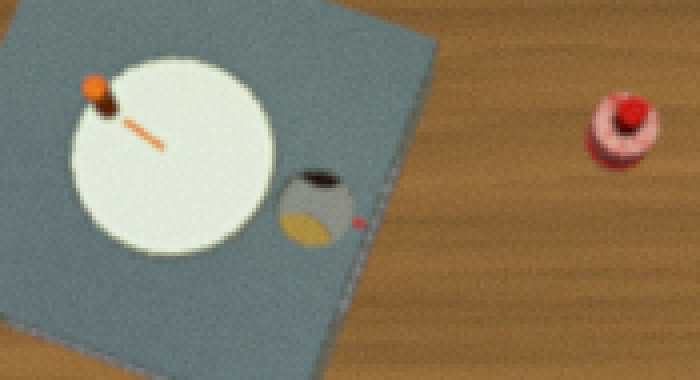

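The enlarged crop puts the post top at (95,87), the port centre at (317,210) with its red tick at (360,224), and the red knob at (632,112). In full-image pixels these are about (248.6,156.7), (304.2,187.5) and (383,163).

```bash
python3 - <<'E'
from h import *
p=optics.camera_params('top');K,E=p['mtx'],p['extrinsics']
h=ray((267.7,173.6),.09,K,E)
post=ray((248.6,156.7),.13,K,E);port=ray((304.0,187.4),.086,K,E)
for n,v in(('post',post),('port',port)):
    d=(v-h)[:2];print(n,v,np.linalg.norm(d),np.arctan2(d[1],d[0]))
p=optics.camera_params('scene');K,E=p['mtx'],p['extrinsics']
print(ray((397,159.5),.13,K,E),ray((346,207),.086,K,E))
T=pose();print(T[:3,:3])
E
```

```text
post [0.6202414  0.06541954 0.13      ] 0.044429695250584426 0.9283986805951396
port [ 0.56246423 -0.05024072  0.086     ] 0.08593487146905959 -1.9418350904714472
[0.6218274  0.06438927 0.13      ] [ 0.56588731 -0.05169946  0.086     ]
[[ 9.35965169e-01  3.52092302e-01 -4.61822633e-04]
 [ 3.52092549e-01 -9.35963477e-01  1.79071592e-03]
 [ 1.98248173e-04 -1.83865204e-03 -9.99998290e-01]]
```

```bash
A='' ; python3 -m handwheel '[{"tx":30,"ty":-23,"tz":-2},{"tx":30,"ty":-23,"tz":-2},{"tx":30,"ty":-23,"tz":-2},{"tx":30,"ty":-23,"tz":-2},{"tx":30,"ty":-23,"tz":-2},{"tx":30,"ty":-23,"tz":-2},{"tx":30,"ty":-23,"tz":-2},{"tx":30,"ty":-23,"tz":-2},{"tx":30,"ty":-23,"tz":-2},{"tx":30,"ty":-23,"tz":-2}]' 40 20
python3 -m handwheel '[{"tx":30,"ty":-23},{"tx":30,"ty":-23},{"tx":30,"ty":-23},{"tx":30,"ty":-23},{"tx":30,"ty":-23},{"tx":30,"ty":-23},{"tx":30,"ty":-23},{"tx":30,"ty":-23},{"tx":30,"ty":-23},{"roll":-0.12},{"roll":-0.12},{"roll":-0.12}]'
python3 -m handwheel '[{"roll":-0.12},{"roll":-0.12},{"roll":-0.12},{"roll":-0.12},{"roll":-0.12},{"roll":-0.12},{"roll":-0.12},{"roll":-0.12},{"roll":-0.12},{"roll":-0.12},{"roll":-0.12},{"roll":-0.12}]'
python3 -m handwheel '[{"roll":-0.12},{"roll":-0.12},{"roll":-0.12},{"roll":-0.12},{"roll":-0.12},{"roll":-0.12},{"roll":-0.12},{"roll":-0.12},{"roll":-0.12},{"roll":-0.12},{"roll":-0.12},{"roll":-0.12}]'
python3 -m handwheel '[{"roll":-0.12},{"roll":-0.12},{"roll":-0.12},{"roll":-0.12},{}]'
python3 - <<'E'
from h import *
im,d,K,E=shoot('wrist'); np.savez('pics/w1.npz',im=im,d=d,K=K,E=E); cv2.imwrite('pics/w1.png',im[:,:,::-1])
o=ctrl.get_obs();print(o['q'],o['tool_pos'],pose()[:3,0])
E
```

```text
[-1.33001034e+00  5.31906163e-02  1.61398022e+00  2.51397268e-06
  1.47601262e+00 -1.19003339e-01] [ 0.21992955 -0.58450288  0.23035352] [9.35971139e-01 3.52076683e-01 1.91348790e-04]$[0]: bad value
$[0]: bad value
$[0]: bad value
$[0]: bad value
$[0]: bad value
```

View pics/w1.png

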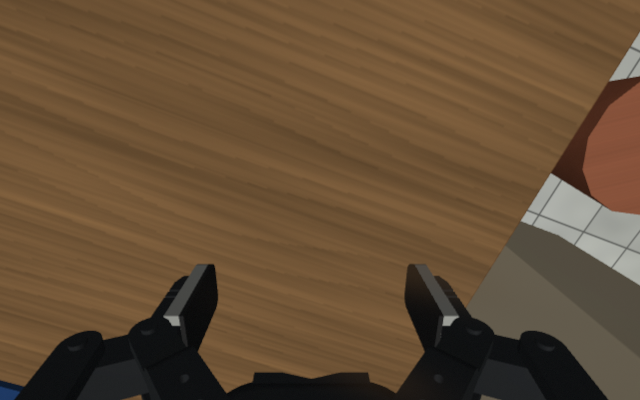

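The picture shows only bare wood: the moves were refused because of the row format. I'll try rows that carry all four keys.

```bash
python3 -m handwheel '[{"tx":30,"ty":-23,"tz":-2,"roll":0}]' 40 20; python3 -m handwheel --help | head
```

```text
t: 0.23
tool_pos: [0.2375, -0.5553, 0.2318]
tool_rot: [-3.092, -0.555, 0.003]
contact_force: [1.0, -0.3, -0.2]
opening: 0.0755
grip_force: 0.0invalid input: not JSON, or not a number
```

```bash
python3 -m handwheel '[{"tx":30,"ty":-23,"tz":-2,"roll":0},{"tx":30,"ty":-23,"tz":-2,"roll":0},{"tx":30,"ty":-23,"tz":-2,"roll":0},{"tx":30,"ty":-23,"tz":-2,"roll":0},{"tx":30,"ty":-23,"tz":-2,"roll":0},{"tx":30,"ty":-23,"tz":-2,"roll":0},{"tx":30,"ty":-23,"tz":-2,"roll":0},{"tx":30,"ty":-23,"tz":-2,"roll":0},{"tx":30,"ty":-23,"tz":-2,"roll":0}]'
python3 -m handwheel '[{"tx":30,"ty":-23,"tz":0,"roll":0},{"tx":30,"ty":-23,"tz":0,"roll":0},{"tx":30,"ty":-23,"tz":0,"roll":0},{"tx":30,"ty":-23,"tz":0,"roll":0},{"tx":30,"ty":-23,"tz":0,"roll":0},{"tx":30,"ty":-23,"tz":0,"roll":0},{"tx":30,"ty":-23,"tz":0,"roll":0},{"tx":30,"ty":-23,"tz":0,"roll":0},{"tx":30,"ty":-23,"tz":0,"roll":0},{"tx":0,"ty":0,"tz":0,"roll":-0.12},{"tx":0,"ty":0,"tz":0,"roll":-0.12},{"tx":0,"ty":0,"tz":0,"roll":-0.12}]'
python3 -m handwheel '[{"tx":0,"ty":0,"tz":0,"roll":-0.12},{"tx":0,"ty":0,"tz":0,"roll":-0.12},{"tx":0,"ty":0,"tz":0,"roll":-0.12},{"tx":0,"ty":0,"tz":0,"roll":-0.12},{"tx":0,"ty":0,"tz":0,"roll":-0.12},{"tx":0,"ty":0,"tz":0,"roll":-0.12},{"tx":0,"ty":0,"tz":0,"roll":-0.12},{"tx":0,"ty":0,"tz":0,"roll":-0.12},{"tx":0,"ty":0,"tz":0,"roll":-0.12},{"tx":0,"ty":0,"tz":0,"roll":-0.12},{"tx":0,"ty":0,"tz":0,"roll":-0.12},{"tx":0,"ty":0,"tz":0,"roll":-0.12}]'
python3 -m handwheel '[{"tx":0,"ty":0,"tz":0,"roll":-0.12},{"tx":0,"ty":0,"tz":0,"roll":-0.12},{"tx":0,"ty":0,"tz":0,"roll":-0.12},{"tx":0,"ty":0,"tz":0,"roll":-0.12},{"tx":0,"ty":0,"tz":0,"roll":-0.12},{"tx":0,"ty":0,"tz":0,"roll":-0.12},{"tx":0,"ty":0,"tz":0,"roll":-0.12},{"tx":0,"ty":0,"tz":0,"roll":-0.12},{"tx":0,"ty":0,"tz":0,"roll":-0.12},{"tx":0,"ty":0,"tz":0,"roll":-0.12},{"tx":0,"ty":0,"tz":0,"roll":-0.12},{"tx":0,"ty":0,"tz":0,"roll":-0.12}]'
python3 -m handwheel '[{"tx":0,"ty":0,"tz":0,"roll":-0.12},{"tx":0,"ty":0,"tz":0,"roll":-0.12},{"tx":0,"ty":0,"tz":0,"roll":-0.12},{"tx":0,"ty":0,"tz":0,"roll":-0.12},{"tx":0,"ty":0,"tz":0,"roll":0},{"tx":0,"ty":0,"tz":0,"roll":0}]'
python3 - <<'E'
from h import *
im,d,K,E=shoot('wrist'); np.savez('pics/w2.npz',im=im,d=d,K=K,E=E); cv2.imwrite('pics/w2.png',im[:,:,::-1])
o=ctrl.get_obs();print(o['q'],o['tool_pos'],pose()[:3,0])
E
```

```text
t: 0.98
tool_pos: [0.4203, -0.2622, 0.2512]
tool_rot: [-3.091, -0.562, -0.0]
contact_force: [0.9, 0.7, 0.1]
opening: 0.04
grip_force: 0.0
t: 1.98
tool_pos: [0.5997, 0.0258, 0.2505]
tool_rot: [-2.936, -1.117, 0.002]
contact_force: [0.1, 0.1, -0.2]
opening: 0.0401
grip_force: 0.0
t: 2.98
tool_pos: [0.5994, 0.0248, 0.2508]
tool_rot: [-1.472, -2.774, 0.0]
contact_force: [0.5, -0.3, -0.5]
opening: 0.04
grip_force: 0.0
t: 3.98
tool_pos: [0.5994, 0.0248, 0.2508]
tool_rot: [0.722, -3.057, -0.0]
contact_force: [0.3, -0.3, -0.0]
opening: 0.0399
grip_force: 0.0
t: 4.48
tool_pos: [0.5995, 0.0248, 0.2509]
tool_rot: [1.416, -2.804, -0.0]
contact_force: [0.2, 0.6, 0.0]
opening: 0.0401
grip_force: 0.0
[-8.27441382e-02 -1.66585221e-02  1.65033529e+00  1.25677239e-05
  1.50842303e+00 -2.58890806e+00] [0.59953204 0.02473697 0.2510045 ] [-5.93523191e-01 -8.04816847e-01  2.55561558e-04]
```

View pics/w2.png

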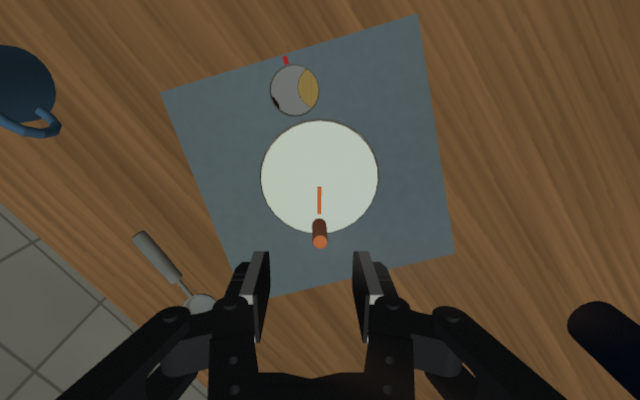

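The wrist view shows the hub centred near (320,177), the post top at (320,242), and the port at (294,91) with its tick at (285,60).

```bash
python3 - <<'E'
from h import *
z=np.load('pics/w2.npz');im,K,E=z['im'],z['K'],z['E']
H,S,V=cv2.split(cv2.cvtColor(im,cv2.COLOR_RGB2HSV))
c=blobs((S<50)&(V>190),2000)[0];e=cv2.fitEllipse(cv2.convexHull(c));h=ray(e[0],.09,K,E);print('hub',e,h)
roi=np.zeros(H.shape,bool);roi[62:120,265:325]=1
# inside of the port: differs from lid colour
lid=np.median(im[100:140,200:240].reshape(-1,3),axis=0);print(lid)
m=(np.abs(im.astype(int)-lid).max(2)>22)&roi
c=blobs(m,200)[0];e=cv2.fitEllipse(cv2.convexHull(c));port=ray(e[0],.086,K,E);print('port',e,port)
roi[:]=0;roi[228:252,305:335]=1
for c in blobs((H<14)&(S>170)&(V>150)&roi,20):
    e=cv2.minEnclosingCircle(c);post=ray(e[0],.13,K,E);print('post',e,post)
for v in(port,post):
    d=(v-h)[:2];print(np.linalg.norm(d),np.arctan2(d[1],d[0]))
T=pose();print('post rel tool',np.round(T[:3,:3].T@(post-T[:3,3])*1000,1), np.arctan2(T[1,0],T[0,0]))
E
```

```text
hub ((319.2095642089844, 175.4270782470703), (106.2684326171875, 114.63648986816406), 92.42559051513672) [0.59068306 0.02728511 0.09      ]
[81. 94. 95.]
port ((293.9106750488281, 90.35819244384766), (49.422576904296875, 51.15547180175781), 160.55535888671875) [ 0.56389453 -0.04734291  0.086     ]Traceback (most recent call last):
  File "<stdin>", line 13, in <module>
NameError: name 'post' is not defined. Did you mean: 'pose'?
```

```bash
python3 - <<'E'
from h import *
z=np.load('pics/w2.npz');im,K,E=z['im'],z['K'],z['E']
hsv=cv2.cvtColor(im,cv2.COLOR_RGB2HSV);H,S,V=cv2.split(hsv)
print(hsv[242,320],hsv[238:247:4,316:325:4].reshape(-1,3).tolist(),hsv[177,262:268,2],hsv[122,320])
roi=np.zeros(H.shape,bool);roi[110:245,245:395]=1
for t in(130,150,170):
    c=blobs((V>t)&roi&~((H<16)&(S>120)),2000)[0];e=cv2.fitEllipse(cv2.convexHull(c));h=ray(e[0],.09,K,E);print('hub',e,h,cv2.boundingRect(c))
roi[:]=0;roi[228:252,305:335]=1
for c in blobs((H<16)&(S>150)&(V>170)&roi,10):
    e=cv2.minEnclosingCircle(c);post=ray(e[0],.13,K,E);print('post',e,post)
    d=(post-h)[:2];print(np.linalg.norm(d),np.arctan2(d[1],d[0]))
E
```

```text
[ 11 165 170] [[10, 167, 171], [11, 164, 171], [11, 165, 170], [10, 168, 170], [11, 165, 170], [11, 164, 171], [10, 164, 165], [11, 168, 170], [11, 156, 159]] [191 191 192 192 192 192] [ 51  19 192]
hub ((318.90447998046875, 176.71986389160156), (112.6517562866211, 116.60551452636719), 82.73707580566406) [0.59165171 0.02813349 0.09      ] (261, 121, 117, 112)
hub ((318.90191650390625, 176.7597198486328), (111.9916763305664, 116.09375), 83.91592407226562) [0.59167643 0.0281635  0.09      ] (261, 121, 117, 112)
hub ((318.94873046875, 176.73446655273438), (111.12767791748047, 115.49262237548828), 82.97885131835938) [0.59162654 0.02816971 0.09      ] (262, 121, 115, 111)
post ((319.8653869628906, 241.15383911132812), 5.2039618492126465) [0.61945119 0.06632977 0.13      ]
0.04722712332733488 0.9407691077328345
```

```bash
python3 -m handwheel '[{"tx":-22.6,"ty":3.6,"tz":0,"roll":0},{"tx":-22.6,"ty":3.6,"tz":0,"roll":0},{"tx":0,"ty":0,"tz":30,"roll":0},{"tx":0,"ty":0,"tz":30,"roll":0},{"tx":0,"ty":0,"tz":30,"roll":0},{"tx":0,"ty":0,"tz":30,"roll":0},{"tx":0,"ty":0,"tz":15,"roll":0},{"tx":0,"ty":0,"tz":15,"roll":0},{"tx":0,"ty":0,"tz":0,"roll":0}]'
python3 -m handwheel '[{"tx":0,"ty":0,"tz":0,"roll":0},{"tx":0,"ty":0,"tz":0,"roll":0},{"tx":0,"ty":0,"tz":0,"roll":0},{"tx":0,"ty":0,"tz":0,"roll":0}]' 16 20
python3 - <<'E'
from h import *
im,d,K,E=shoot('wrist'); cv2.imwrite('pics/w3.png',im[:,:,::-1])
o=ctrl.get_obs();print(o['q'],o['tool_pos'],o['opening'],pose()[:3,0])
E
```

```text
t: 5.28
tool_pos: [0.6177, 0.0655, 0.0967]
tool_rot: [1.414, -2.798, -0.006]
contact_force: [-0.9, -0.0, -0.7]
opening: 0.0398
grip_force: 0.0
t: 5.62
tool_pos: [0.6215, 0.0655, 0.103]
tool_rot: [-1.419, 2.8, -0.002]
contact_force: [-0.6, 0.4, -0.1]
opening: 0.0156
grip_force: 0.2
[-1.40363417e-02  1.59868878e-01  1.71988114e+00  5.77084400e-05
  1.25942819e+00 -2.52282969e+00] [0.62145734 0.0654991  0.10284718] 0.01608755638528907 [-0.59141682 -0.80636472 -0.00144523]
```

View pics/w3.png

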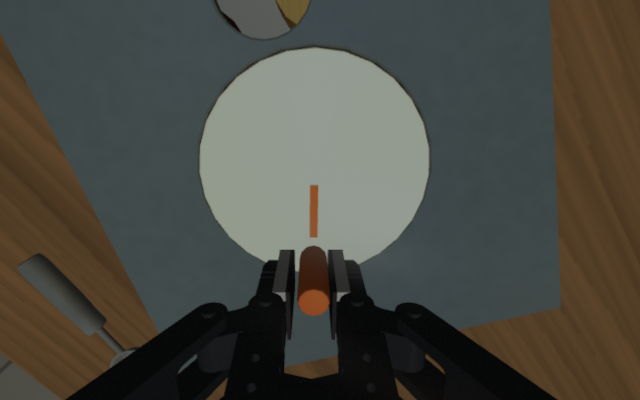

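The post stands between the pads, its top centred at (314,302), with the orange line on the hub at (314,210). Now for the first slow stretch of the arc.

```bash
python3 -m handwheel '[{"tx":0.06,"ty":-2.25,"tz":0,"roll":0.05},{"tx":0.06,"ty":-2.25,"tz":0,"roll":0.05},{"tx":0.06,"ty":-2.25,"tz":0,"roll":0.05},{"tx":0.06,"ty":-2.25,"tz":0,"roll":0.05},{"tx":0.06,"ty":-2.25,"tz":0,"roll":0.05},{"tx":0.06,"ty":-2.25,"tz":0,"roll":0.05},{"tx":0.06,"ty":-2.25,"tz":0,"roll":0.05},{"tx":0.06,"ty":-2.25,"tz":0,"roll":0.05},{"tx":0.06,"ty":-2.25,"tz":0,"roll":0.05},{"tx":0.06,"ty":-2.25,"tz":0,"roll":0.05}]'
cat > m.py <<'E'
from h import *
import sys
# hub circle + post from wrist, drum angle estimate
hub=np.array([.5937,.0281]);port=-1.9345
im,d,K,E=shoot('wrist')
H,S,V=cv2.split(cv2.cvtColor(im,cv2.COLOR_RGB2HSV))
m=(H<16)&(S>120)&(V>140)
a=proj([*hub,.09],K,E)
roi=np.zeros(H.shape,np.uint8);cv2.circle(roi,tuple(int(v) for v in a),int(.040*332/.2),1,-1)
best=None
for c in blobs(m&(roi>0),20):
    r=cv2.minAreaRect(c);w,h=sorted(r[1])
    pts=np.array([ray(p[0],.09,K,E)[:2] for p in c])
    vx,vy,x0,y0=cv2.fitLine((pts*1000).astype(np.float32),cv2.DIST_L2,0,.01,.01).ravel()
    cen=pts.mean(0)-hub
    print('blob',np.round(r[0]),np.round((w,h)),'cen ang',round(float(np.mod(np.arctan2(cen[1],cen[0])-port,2*np.pi)),3),'rad',np.round(np.linalg.norm(cen)*1e3,1),'line ang',round(float(np.mod(np.arctan2(vy,vx)-port,np.pi)),3))
T=pose();o=ctrl.get_obs();t=T[:2,3]-hub
print('t',o['t'],'tool ang',round(float(np.mod(np.arctan2(t[1],t[0])-port+.5,2*np.pi))-.5,3),'r',np.linalg.norm(t)*1e3,'hand ang',round(float(np.mod(np.arctan2(T[1,0],T[0,0])-np.pi-port+.5,2*np.pi))-.5,3),'F tool',np.round(T[:3,:3].T@o['contact_force'],1),'open',round(o['opening']*1e3,1),o['grip_force'],'z',T[2,3])
if len(sys.argv)>1: cv2.imwrite(sys.argv[1],im[:,:,::-1])
E
python3 m.py
```

```text
t: 6.5
tool_pos: [0.6349, 0.0485, 0.1023]
tool_rot: [-0.679, 3.067, 0.001]
contact_force: [-1.5, 1.9, 0.6]
opening: 0.0161
grip_force: 1.0
blob [314. 211.] [ 7. 50.] cen ang 2.493 rad 20.5 line ang 2.359
t 6.55 tool ang 2.382 r 46.04036919645064 hand ang 2.368 F tool [-0.9 -0.1 -0. ] open 16.0 0.0 z 0.10228990729828345
```

```bash
python3 -m handwheel '[{"tx":0.06,"ty":-2.25,"tz":0,"roll":0.05},{"tx":0.06,"ty":-2.25,"tz":0,"roll":0.05},{"tx":0.06,"ty":-2.25,"tz":0,"roll":0.05},{"tx":0.06,"ty":-2.25,"tz":0,"roll":0.05},{"tx":0.06,"ty":-2.25,"tz":0,"roll":0.05},{"tx":0.06,"ty":-2.25,"tz":0,"roll":0.05}]'
python3 -m handwheel '[{"tx":0.06,"ty":-2.25,"tz":0,"roll":0.05},{"tx":0.06,"ty":-2.25,"tz":0,"roll":0.05},{"tx":0.06,"ty":-2.25,"tz":0,"roll":0.05}]'
python3 -m handwheel '[{"tx":0.06,"ty":-2.25,"tz":0,"roll":0.05},{"tx":0.06,"ty":-2.25,"tz":0,"roll":0.05},{"tx":0.06,"ty":-2.25,"tz":0,"roll":0.05}]'
python3 m.py
```

```text
t: 7.05
tool_pos: [0.638, 0.037, 0.1022]
tool_rot: [0.215, -3.133, -0.005]
contact_force: [-3.7, 3.9, 2.6]
opening: 0.0161
grip_force: 2.5
t: 7.3
tool_pos: [0.6388, 0.0296, 0.1021]
tool_rot: [-0.02, -3.141, -0.003]
contact_force: [-1.7, 2.3, 0.5]
opening: 0.016
grip_force: 1.4
t: 7.55
tool_pos: [0.6385, 0.0222, 0.1019]
tool_rot: [0.256, 3.13, 0.001]
contact_force: [-0.4, 1.5, 0.2]
opening: 0.0161
grip_force: 0.4
t 7.6 tool ang 1.791 r 45.41181223041973 hand ang 1.77 F tool [-0.8  0.1 -0.4] open 15.9 0.0 z 0.10199316725000224
```

```bash
python3 -m handwheel '[{"tx":0.06,"ty":-2.25,"tz":0,"roll":0.05},{"tx":0.06,"ty":-2.25,"tz":0,"roll":0.05},{"tx":0.06,"ty":-2.25,"tz":0,"roll":0.05},{"tx":0.06,"ty":-2.25,"tz":0,"roll":0.05},{"tx":0,"ty":0,"tz":0,"roll":0}]'
python3 -m handwheel '[{"tx":0.06,"ty":-2.25,"tz":0,"roll":0.05},{"tx":0.06,"ty":-2.25,"tz":0,"roll":0.05},{"tx":0.06,"ty":-2.25,"tz":0,"roll":0.05},{"tx":0.06,"ty":-2.25,"tz":0,"roll":0.05}]'
python3 -m handwheel '[{"tx":0.06,"ty":-2.25,"tz":0,"roll":0.05},{"tx":0.06,"ty":-2.25,"tz":0,"roll":0.05},{"tx":0.06,"ty":-2.25,"tz":0,"roll":0.05},{"tx":0.06,"ty":-2.25,"tz":0,"roll":0.05},{"tx":0.06,"ty":-2.25,"tz":0,"roll":0.05}]'
python3 -m handwheel '[{"tx":0.06,"ty":-2.25,"tz":0,"roll":0.05},{"tx":0.06,"ty":-2.25,"tz":0,"roll":0.05},{"tx":0.06,"ty":-2.25,"tz":0,"roll":0.05},{"tx":0.06,"ty":-2.25,"tz":0,"roll":0.05},{"tx":0.06,"ty":-2.25,"tz":0,"roll":0.05}]'
python3 m.py pics/w4.png
```

```text
t: 8.02
tool_pos: [0.6365, 0.0135, 0.102]
tool_rot: [0.564, 3.089, 0.002]
contact_force: [0.6, 1.9, -0.0]
opening: 0.0161
grip_force: 1.1
t: 8.35
tool_pos: [0.6329, 0.0073, 0.102]
tool_rot: [0.869, 3.017, 0.007]
contact_force: [2.2, 7.3, -0.3]
opening: 0.0162
grip_force: 3.3
t: 8.77
tool_pos: [0.6253, -0.0025, 0.1019]
tool_rot: [1.239, 2.886, 0.003]
contact_force: [0.1, 2.4, -0.7]
opening: 0.0161
grip_force: 1.3
t: 9.18
tool_pos: [0.6161, -0.0103, 0.1018]
tool_rot: [1.589, 2.708, -0.0]
contact_force: [-0.8, -0.0, 0.3]
opening: 0.0157
grip_force: 0.0
blob [314. 207.] [ 7. 32.] cen ang 0.92 rad 17.5 line ang 0.791
blob [314. 185.] [ 6. 10.] cen ang 1.112 rad 6.0 line ang 0.907
t 9.2333 tool ang 0.883 r 44.504688408187526 hand ang 0.871 F tool [ 0.4  0.4 -0. ] open 15.8 0.0 z 0.10175151887690935
```

View pics/w4.png

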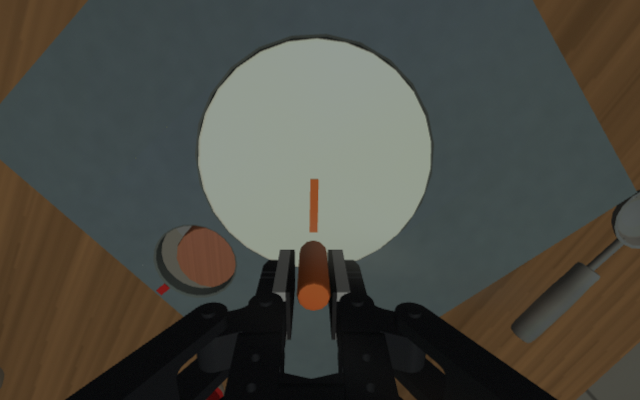

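The post is still centred between the pads at (314,290). The port at (197,258) shows a salmon-coloured pocket top half a pitch away, consistent with the drum at about 0.87, just before the second click. On to the third.

```bash
python3 -m handwheel '[{"tx":0.06,"ty":-2.25,"tz":0,"roll":0.05},{"tx":0.06,"ty":-2.25,"tz":0,"roll":0.05},{"tx":0,"ty":0,"tz":0,"roll":0}]'
python3 -m handwheel '[{"tx":0.06,"ty":-2.25,"tz":0,"roll":0.05},{"tx":0.06,"ty":-2.25,"tz":0,"roll":0.05},{"tx":0.06,"ty":-2.25,"tz":0,"roll":0.05},{"tx":0.06,"ty":-2.25,"tz":0,"roll":0.05},{"tx":0.06,"ty":-2.25,"tz":0,"roll":0.05}]'
python3 -m handwheel '[{"tx":0.06,"ty":-2.25,"tz":0,"roll":0.05},{"tx":0.06,"ty":-2.25,"tz":0,"roll":0.05},{"tx":0.06,"ty":-2.25,"tz":0,"roll":0.05},{"tx":0.06,"ty":-2.25,"tz":0,"roll":0.05},{"tx":0.06,"ty":-2.25,"tz":0,"roll":0.05}]'
python3 -m handwheel '[{"tx":0.06,"ty":-2.25,"tz":0,"roll":0.05},{"tx":0.06,"ty":-2.25,"tz":0,"roll":0.05},{"tx":0.06,"ty":-2.25,"tz":0,"roll":0.05},{"tx":0.06,"ty":-2.25,"tz":0,"roll":0.05},{"tx":0,"ty":0,"tz":0,"roll":0},{"tx":0,"ty":0,"tz":0,"roll":0}]'
python3 m.py pics/w5.png
```

```text
t: 9.48
tool_pos: [0.6123, -0.0122, 0.1018]
tool_rot: [1.721, 2.627, 0.001]
contact_force: [1.1, 0.8, -0.6]
opening: 0.0161
grip_force: 0.8
t: 9.9
tool_pos: [0.6027, -0.0146, 0.1018]
tool_rot: [2.035, 2.39, 0.006]
contact_force: [5.4, 2.9, -2.4]
opening: 0.0161
grip_force: 2.9
t: 10.32
tool_pos: [0.5907, -0.0153, 0.1019]
tool_rot: [2.318, 2.119, 0.003]
contact_force: [2.7, 1.8, 0.1]
opening: 0.0157
grip_force: 1.0
t: 10.82
tool_pos: [0.5805, -0.0137, 0.1015]
tool_rot: [-2.516, -1.88, 0.002]
contact_force: [-3.0, 1.4, 2.7]
opening: 0.0159
grip_force: 1.5
blob [311. 202.] [ 7. 46.] cen ang 6.25 rad 15.1 line ang 0.018
t 10.8667 tool ang 0.058 r 43.8867983397438 hand ang 0.076 F tool [-0.2 -3.3 -2.5] open 15.6 1.7204790562391281 z 0.10144007159924516
```

View pics/w5.png

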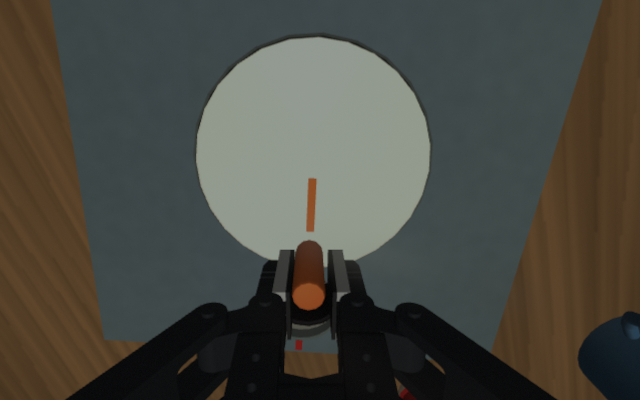

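The drum has pulled itself into the third click: the hub line points straight at the red tick (298,345), with the post at (308,296). I'll let go, lift, and look at the port from above on the way to the red cartridge.

```bash
python3 -m handwheel '[{"tx":0,"ty":0,"tz":0,"roll":0},{"tx":0,"ty":0,"tz":0,"roll":0},{"tx":0,"ty":0,"tz":0,"roll":0},{"tx":0,"ty":0,"tz":-25,"roll":0},{"tx":0,"ty":0,"tz":-35,"roll":0},{"tx":0,"ty":0,"tz":-35,"roll":0},{"tx":-30,"ty":0,"tz":-10,"roll":0},{"tx":-30,"ty":0,"tz":0,"roll":0},{"tx":-30,"ty":0,"tz":0,"roll":0},{"tx":-20,"ty":0,"tz":0,"roll":0},{"tx":0,"ty":0,"tz":0,"roll":0},{"tx":0,"ty":0,"tz":0,"roll":0}]' 36
python3 - <<'E'
from h import *
im,d,K,E=shoot('wrist'); np.savez('pics/w6.npz',im=im,d=d,K=K,E=E); cv2.imwrite('pics/w6.png',im[:,:,::-1])
im,d,K,E=shoot('top'); np.savez('pics/t6.npz',im=im,d=d,K=K,E=E)
o=ctrl.get_obs();print(o['q'],o['tool_pos'],pose()[:3,0])
E
```

```text
t: 11.87
tool_pos: [0.5493, -0.12, 0.2063]
tool_rot: [2.522, 1.874, 0.001]
contact_force: [-0.0, 0.7, 0.3]
opening: 0.0355
grip_force: 0.0
[-3.45377739e-01 -7.98277204e-02  1.78633128e+00  4.69491377e-04
  1.43515371e+00 -5.49655144e-02] [ 0.54957795 -0.11874281  0.20620799] [2.86408033e-01 9.58107624e-01 4.68022949e-04]
```

View pics/w6.png

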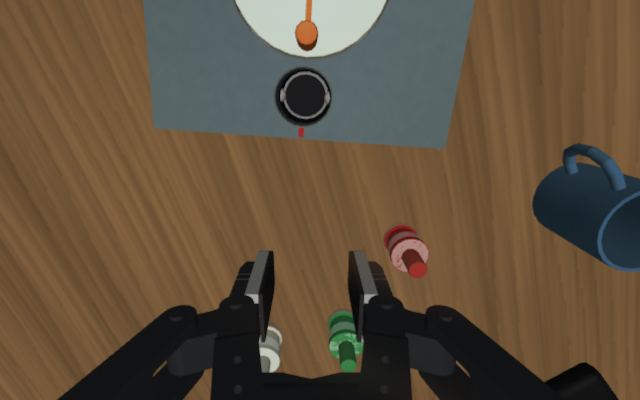

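The empty pocket shows dark in the port at (303,97), tick at (301,131), with the post in line at (307,33). The red knob top is at (418,269), the green one at (347,362) and the white at about (267,362).

```bash
python3 - <<'E'
from h import *
z=np.load('pics/w6.npz');im,K,E=z['im'],z['K'],z['E']
H,S,V=cv2.split(cv2.cvtColor(im,cv2.COLOR_RGB2HSV))
roi=np.zeros(H.shape,bool);roi[62:128,270:338]=1
lid=np.median(im[90:120,200:260].reshape(-1,3),axis=0)
m=((np.abs(im.astype(int)-lid).max(2)>20)&roi&(S<110)).astype(np.uint8)
c=blobs(m,200)[0];e=cv2.fitEllipse(cv2.convexHull(c));print('port',e,ray(e[0],.086,K,E))
roi[:]=0;roi[255:285,405:435]=1
for c in blobs(((H<6)|(H>174))&(S>180)&roi,20)[:3]:
    e=cv2.minEnclosingCircle(c);print('redtop',e,cv2.boundingRect(c),ray(e[0],.076,K,E))
print(im[269,418],im[262,410],np.c_[H[269,410:428],S[269,410:428],V[269,410:428]].tolist())
print('k',ray((418,269),.076,K,E),'post',ray((306.5,33),.13,K,E))
print(E[:3,3])
E
```

```text
port ((302.7453918457031, 96.29850006103516), (57.63274002075195, 60.493804931640625), 178.03823852539062) [ 0.56435423 -0.04654787  0.086     ]
redtop ((417.31817626953125, 269.2272644042969), 8.768234252929688) (409, 262, 18, 15) [ 0.62077922 -0.22495014  0.076     ]
[150  50  41] [84 38 28] [[3, 186, 148], [2, 186, 151], [2, 185, 150], [2, 185, 150], [2, 185, 150], [2, 187, 150], [2, 185, 150], [2, 185, 150], [2, 185, 150], [2, 185, 150], [2, 185, 150], [2, 185, 150], [3, 187, 150], [2, 185, 149], [2, 185, 149], [3, 187, 150], [3, 183, 146], [10, 147, 125]]
k [ 0.62143351 -0.22489453  0.076     ] post [ 0.57842049 -0.01188715  0.13      ]
[ 0.57252273 -0.03982459  0.3471067 ]
```

```bash
python3 -m handwheel '[{"tx":-20.8,"ty":24.8,"tz":0,"roll":0},{"tx":-20.8,"ty":24.8,"tz":0,"roll":0},{"tx":-20.8,"ty":24.8,"tz":0,"roll":0},{"tx":-20.8,"ty":24.8,"tz":0,"roll":0},{"tx":0,"ty":0,"tz":30,"roll":0},{"tx":0,"ty":0,"tz":30,"roll":0},{"tx":0,"ty":0,"tz":20,"roll":0},{"tx":0,"ty":0,"tz":0,"roll":0},{"tx":0,"ty":0,"tz":0,"roll":0},{"tx":0,"ty":0,"tz":0,"roll":0}]'
python3 - <<'E'
from h import *
im,d,K,E=shoot('wrist'); np.savez('pics/w7.npz',im=im,d=d,K=K,E=E); cv2.imwrite('pics/w7.png',im[:,:,::-1])
H,S,V=cv2.split(cv2.cvtColor(im,cv2.COLOR_RGB2HSV))
T=pose();print(T[:3,3])
for c in blobs(((H<6)|(H>174))&(S>175)&(V>130),60)[:4]:
    e=cv2.minEnclosingCircle(c);p=ray(e[0],.076,K,E);print(e,cv2.boundingRect(c),p,'rel tool mm',np.round(T[:3,:3].T@(p-T[:3,3])*1e3,1))
E
```

```text
t: 12.8
tool_pos: [0.6217, -0.227, 0.1279]
tool_rot: [2.517, 1.876, 0.002]
contact_force: [0.7, 0.8, 2.1]
opening: 0.0361
grip_force: 0.0
[ 0.62209514 -0.22738413  0.1288834 ]
((311.1542663574219, 222.44052124023438), 12.94014835357666) (299, 211, 26, 24) [ 0.62159786 -0.2259684   0.076     ] rel tool mm [ 1.2 -1.1 52.9]
((310.5, 184.5), 20.506195068359375) (290, 171, 42, 15) [ 0.62831452 -0.20196282  0.076     ] rel tool mm [26.2 -1.5 52.9]
```

View pics/w7.png

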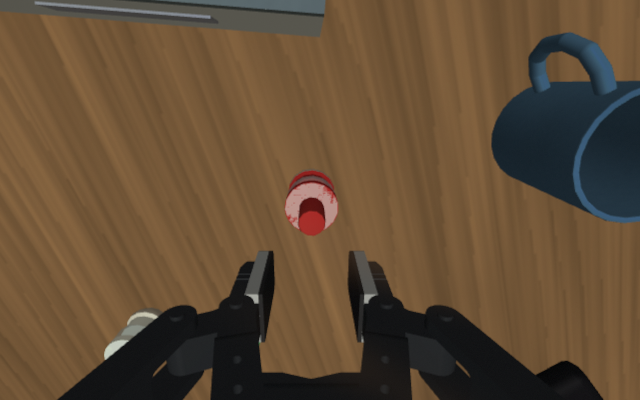

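The knob top (311,223) lies between the pads (x 260 to 360), about 1 mm off centre. I'll correct that, go down and grip.

```bash
python3 -m handwheel '[{"tx":1,"ty":-1,"tz":20,"roll":0},{"tx":0,"ty":0,"tz":20,"roll":0},{"tx":0,"ty":0,"tz":20,"roll":0},{"tx":0,"ty":0,"tz":10,"roll":0},{"tx":0,"ty":0,"tz":5,"roll":0},{"tx":0,"ty":0,"tz":0,"roll":0},{"tx":0,"ty":0,"tz":0,"roll":0}]'
python3 -m handwheel '[{"tx":0,"ty":0,"tz":0,"roll":0},{"tx":0,"ty":0,"tz":0,"roll":0},{"tx":0,"ty":0,"tz":0,"roll":0},{"tx":0,"ty":0,"tz":0,"roll":0},{"tx":0,"ty":0,"tz":0,"roll":0},{"tx":0,"ty":0,"tz":0,"roll":0}]' 10 40
```

```text
t: 13.43
tool_pos: [0.6208, -0.2266, 0.0529]
tool_rot: [2.518, 1.875, 0.002]
contact_force: [1.2, -0.7, 0.3]
opening: 0.0356
grip_force: 0.0
t: 13.93
tool_pos: [0.6212, -0.2269, 0.0533]
tool_rot: [2.518, 1.874, 0.003]
contact_force: [0.8, -0.2, 5.8]
opening: 0.0168
grip_force: 39.4
```

```bash
python3 -m handwheel '[{"tx":0,"ty":0,"tz":-10,"roll":0},{"tx":0,"ty":0,"tz":-30,"roll":0},{"tx":0,"ty":0,"tz":-30,"roll":0},{"tx":0,"ty":0,"tz":-30,"roll":0},{"tx":0,"ty":0,"tz":-30,"roll":0},{"tx":20,"ty":-15,"tz":0,"roll":0},{"tx":30,"ty":-20,"tz":0,"roll":0},{"tx":30,"ty":-20,"tz":0,"roll":0},{"tx":30,"ty":-20,"tz":0,"roll":0},{"tx":25,"ty":-15,"tz":0,"roll":0},{"tx":20,"ty":-15,"tz":0,"roll":0},{"tx":0,"ty":0,"tz":0,"roll":0}]'
python3 -m handwheel '[{"tx":0,"ty":0,"tz":0,"roll":0},{"tx":0,"ty":0,"tz":0,"roll":0}]'
python3 - <<'E'
from h import *
im,d,K,E=shoot('wrist'); np.savez('pics/w8.npz',im=im,d=d,K=K,E=E); cv2.imwrite('pics/w8.png',im[:,:,::-1])
s,d,K,E=shoot('scene'); np.savez('pics/s8.npz',im=s,d=d,K=K,E=E)
t,d,K,E=shoot('top'); np.savez('pics/t8.npz',im=t,d=d,K=K,E=E)
a=cv2.resize(s[100:225,275:450],None,fx=3.2,fy=3.2);b=im[150:,60:620][:225]
cv2.imwrite('pics/m8.png',np.vstack([a,b])[:,:,::-1][:600]);print(a.shape,b.shape,pose()[:3,:])
E
```

```text
t: 14.93
tool_pos: [0.5615, -0.0436, 0.1805]
tool_rot: [-2.513, -1.879, 0.001]
contact_force: [0.1, -0.6, -1.0]
opening: 0.0167
grip_force: 39.3
t: 15.1
tool_pos: [0.5636, -0.0479, 0.1812]
tool_rot: [2.52, 1.876, -0.001]
contact_force: [0.6, -0.1, -0.8]
opening: 0.0165
grip_force: 39.3
(400, 560, 3) (225, 560, 3) [[ 2.88210405e-01  9.57567069e-01 -2.66934662e-04  5.63931442e-01]
 [ 9.57567083e-01 -2.88210448e-01 -1.41253475e-04 -4.86269354e-02]
 [-2.12193034e-04 -2.14897124e-04 -9.99999954e-01  1.81224221e-01]]
```

View pics/m8.png

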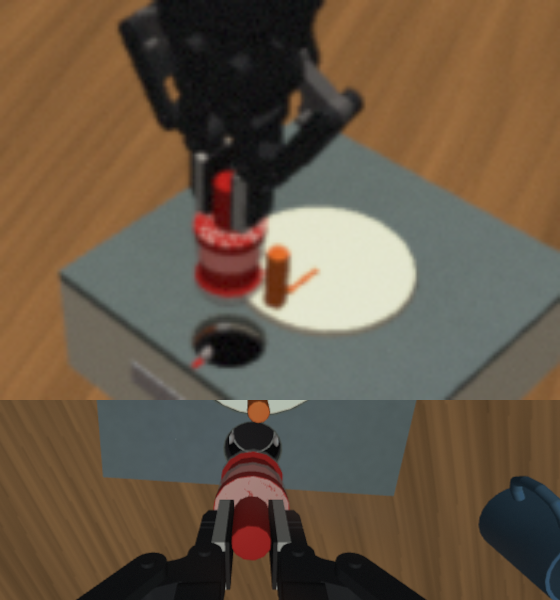

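The scene crop shows the red cartridge hanging upright just over the dark port (228,342). The wrist crop shows the port's rim at (253,445), that is (313,195) in the full frame, partly hidden by the foot; the knob top is at (312,292).

```bash
cat > w.py <<'E'
from h import *
import sys
from scipy.optimize import least_squares
def circ(P,r):
    f=lambda c:np.hypot(*(P-c).T)-r
    s=least_squares(f,P.mean(0),loss='soft_l1',f_scale=.001);return s.x,np.sqrt(np.mean(s.fun**2))
def run(im,K,E,foot):
    ctool=E@np.linalg.inv(optics.camera_params('wrist')['tool_from_camera']) # tool pose
    T=ctool
    g=cv2.cvtColor(im,cv2.COLOR_RGB2GRAY).astype(float)
    H,S,V=cv2.split(cv2.cvtColor(im,cv2.COLOR_RGB2HSV))
    # port edge: radial search for lid->dark step from the expected centre
    c0=np.array([.5642,-.0475]);pts=[]
    for a in np.arange(0,2*np.pi,.05):
        rr=np.arange(.028,.016,-.0003)
        px=[proj([*(c0+r*np.array([np.cos(a),np.sin(a)])),.086],K,E) for r in rr]
        px=np.array(px,np.float32)
        if (px<1).any() or (px[:,0]>638).any() or (px[:,1]>398).any(): continue
        v=cv2.remap(g.astype(np.float32),px[:,0],px[:,1],cv2.INTER_LINEAR).ravel()
        s=cv2.remap(S.astype(np.float32),px[:,0],px[:,1],cv2.INTER_LINEAR).ravel()
        if s.max()>110 or v[0]<60 or v[0]>130: continue
        k=np.argmin(np.diff(v))
        if np.diff(v)[k]<-6: pts.append(c0+rr[k]*np.array([np.cos(a),np.sin(a)]))
    pts=np.array(pts);pc,e=circ(pts,.0215);print('port',pc,'n',len(pts),'rms',e)
    return T,pc
if __name__=='__main__':
    for f in sys.argv[1:]:
        z=np.load(f);im,K,E=z['im'],z['K'],z['E'];T,pc=run(im,K,E,0)
        p=np.array([*pc,.086]);print(f,'port in tool mm',np.round(T[:3,:3].T@(p-T[:3,3])*1e3,1))
        H,S,V=cv2.split(cv2.cvtColor(im,cv2.COLOR_RGB2HSV))
        for c in blobs(((H<6)|(H>174))&(S>175)&(V>130),60)[:3]:
            e=cv2.minEnclosingCircle(c);q=ray(e[0],T[2,3]+.0227,K,E);print('red',e,cv2.boundingRect(c),np.round(T[:3,:3].T@(q-T[:3,3])*1e3,1))
E
python3 w.py pics/w6.npz pics/w8.npz
```

```text
port [ 0.5614373  -0.04892349] n 123 rms 0.0023122397511846833
pics/w6.npz port in tool mm [ 71.5  -8.9 120.3]
red ((417.68182373046875, 269.7727355957031), 8.768231391906738) (409, 262, 18, 16) [ 12.1  42.7 -22.7]
port [ 0.56395628 -0.04707155] n 67 rms 0.0019900178725821864
pics/w8.npz port in tool mm [ 1.   0.2 95.2]
red ((311.0, 292.0), 18.973764419555664) (293, 277, 37, 33) [  1.5  -0.7 -22.7]
```

```bash
sed -i 's/k=np.argmin(np.diff(v))/dv=np.diff(v);kk=np.where(v<v[:4].mean()-12)[0];k=max(kk[0]-1,0) if len(kk) else np.argmin(dv)/; s/if np.diff(v)\[k\]<-6/if len(kk)/' w.py
python3 w.py pics/w6.npz pics/w8.npz; python3 - <<'E'
from h import *
z=np.load('pics/s8.npz');im,K,E=z['im'],z['K'],z['E']
H,S,V=cv2.split(cv2.cvtColor(im,cv2.COLOR_RGB2HSV))
roi=np.zeros(H.shape,bool);roi[196:218,333:362]=1
c=blobs((V<70)&roi,50)[0];print('dark',cv2.boundingRect(c))
# row-wise width of red parts: axis at band heights
roi[:]=0;roi[150:195,330:365]=1
m=((H<8)|(H>172))&(S>150)&roi
for y in range(150,195,3):
    x=np.where(m[y])[0]
    if len(x): print(y,x.min(),x.max())
for P in([.5639,-.0471,.086],[.5645,-.0500,.086]): print(proj(P,K,E))
for z_ in(.128,.150,.176): print(z_,proj([.5639,-.0486,z_],K,E))
E
```

```text
port [ 0.56427856 -0.04706975] n 123 rms 0.0005136129933415309
pics/w6.npz port in tool mm [ 74.1  -6.8 120.3]
red ((417.68182373046875, 269.7727355957031), 8.768231391906738) (409, 262, 18, 16) [ 12.1  42.7 -22.7]
port [ 0.56452223 -0.04597383] n 68 rms 0.0007501752464960313
pics/w8.npz port in tool mm [ 2.2  0.4 95.2]
red ((311.0, 292.0), 18.973764419555664) (293, 277, 37, 33) [  1.5  -0.7 -22.7]
dark (335, 199, 23, 16)
153 342 347
156 341 346
159 341 346
162 341 346
165 341 346
168 336 346
171 336 355
174 342 356
177 339 354
183 337 338
186 336 355
189 338 354
192 345 347
[345.9653925  205.03819668]
[345.66087078 206.16879763]
0.128 [346.19131758 189.2134479 ]
0.15 [346.49315025 180.03576059]
0.176 [346.86942166 168.59464848]
```

```bash
python3 -m handwheel '[{"tx":0.7,"ty":0.8,"tz":10,"roll":0},{"tx":0,"ty":0,"tz":15,"roll":0},{"tx":0,"ty":0,"tz":10,"roll":0},{"tx":0,"ty":0,"tz":3,"roll":0},{"tx":0,"ty":0,"tz":3,"roll":0},{"tx":0,"ty":0,"tz":3,"roll":0}]'
python3 -m handwheel '[{"tx":0,"ty":0,"tz":3,"roll":0},{"tx":0,"ty":0,"tz":3,"roll":0},{"tx":0,"ty":0,"tz":0,"roll":0}]'
python3 -m handwheel '[{"tx":0,"ty":0,"tz":2,"roll":0},{"tx":0,"ty":0,"tz":2,"roll":0},{"tx":0,"ty":0,"tz":2,"roll":0},{"tx":0,"ty":0,"tz":0,"roll":0}]'
```

```text
t: 15.75
tool_pos: [0.5649, -0.0474, 0.137]
tool_rot: [2.52, 1.876, -0.0]
contact_force: [-0.3, -0.2, 0.2]
opening: 0.0165
grip_force: 39.3
t: 16.0
tool_pos: [0.5646, -0.0471, 0.131]
tool_rot: [-2.52, -1.876, 0.0]
contact_force: [0.6, 0.2, -0.9]
opening: 0.0164
grip_force: 39.3
t: 16.33
tool_pos: [0.5645, -0.0471, 0.1248]
tool_rot: [-2.52, -1.876, 0.001]
contact_force: [0.4, 0.7, -1.7]
opening: 0.0164
grip_force: 39.3
```

```bash
python3 -m handwheel '[{"tx":0,"ty":0,"tz":2,"roll":0},{"tx":0,"ty":0,"tz":2,"roll":0},{"tx":0,"ty":0,"tz":2,"roll":0},{"tx":0,"ty":0,"tz":0,"roll":0}]'
python3 -m handwheel '[{"tx":0,"ty":0,"tz":1.5,"roll":0},{"tx":0,"ty":0,"tz":1.5,"roll":0},{"tx":0,"ty":0,"tz":1.5,"roll":0},{"tx":0,"ty":0,"tz":0,"roll":0}]'
python3 -m handwheel '[{"tx":0,"ty":0,"tz":1,"roll":0},{"tx":0,"ty":0,"tz":1,"roll":0},{"tx":0,"ty":0,"tz":0,"roll":0}]'
```

```text
t: 16.67
tool_pos: [0.5644, -0.0471, 0.1187]
tool_rot: [-2.519, -1.875, 0.001]
contact_force: [-0.3, -0.4, -1.8]
opening: 0.0164
grip_force: 39.3
t: 17.0
tool_pos: [0.5645, -0.0471, 0.1144]
tool_rot: [-2.52, -1.876, 0.001]
contact_force: [0.4, 0.0, -0.7]
opening: 0.0165
grip_force: 39.3
t: 17.25
tool_pos: [0.5649, -0.0472, 0.1128]
tool_rot: [2.52, 1.876, 0.0]
contact_force: [-0.2, 0.2, -1.3]
opening: 0.0168
grip_force: 39.3
```

Foot about 26.5 mm down. Now the catches: 0.5 mm rows, watching the force.

```bash
python3 -m handwheel '[{"tx":0,"ty":0,"tz":0.7,"roll":0},{"tx":0,"ty":0,"tz":0.7,"roll":0},{"tx":0,"ty":0,"tz":0,"roll":0}]'
python3 -m handwheel '[{"tx":0,"ty":0,"tz":0.7,"roll":0},{"tx":0,"ty":0,"tz":0.7,"roll":0},{"tx":0,"ty":0,"tz":0,"roll":0}]'
python3 -m handwheel '[{"tx":0,"ty":0,"tz":0.7,"roll":0},{"tx":0,"ty":0,"tz":0.7,"roll":0},{"tx":0,"ty":0,"tz":0,"roll":0}]'
python3 -m handwheel '[{"tx":0,"ty":0,"tz":0.7,"roll":0},{"tx":0,"ty":0,"tz":0.7,"roll":0},{"tx":0,"ty":0,"tz":0,"roll":0}]'
```

```text
t: 17.5
tool_pos: [0.5651, -0.0473, 0.1117]
tool_rot: [2.519, 1.875, 0.001]
contact_force: [1.9, -0.1, -0.1]
opening: 0.0165
grip_force: 39.4
t: 17.75
tool_pos: [0.5654, -0.0473, 0.1111]
tool_rot: [2.519, 1.875, 0.002]
contact_force: [0.4, -0.7, 4.3]
opening: 0.0168
grip_force: 39.8
t: 18.0
tool_pos: [0.5658, -0.0474, 0.1103]
tool_rot: [2.519, 1.875, 0.003]
contact_force: [0.2, 0.5, 6.3]
opening: 0.0166
grip_force: 40.2
t: 18.25
tool_pos: [0.5662, -0.0474, 0.1095]
tool_rot: [2.518, 1.874, 0.004]
contact_force: [-0.1, -0.1, 7.8]
opening: 0.0166
grip_force: 40.4
```

```bash
python3 -m handwheel '[{"tx":0,"ty":0,"tz":0.7,"roll":0},{"tx":0,"ty":0,"tz":0.7,"roll":0},{"tx":0,"ty":0,"tz":0,"roll":0}]'
python3 -m handwheel '[{"tx":0,"ty":0,"tz":0.7,"roll":0},{"tx":0,"ty":0,"tz":0.7,"roll":0},{"tx":0,"ty":0,"tz":0,"roll":0}]'
python3 -m handwheel '[{"tx":0,"ty":0,"tz":0.7,"roll":0},{"tx":0,"ty":0,"tz":0.7,"roll":0},{"tx":0,"ty":0,"tz":0,"roll":0}]'
```

```text
t: 18.5
tool_pos: [0.5663, -0.0475, 0.1083]
tool_rot: [2.518, 1.874, 0.004]
contact_force: [-1.6, -0.1, 8.7]
opening: 0.0164
grip_force: 40.4
t: 18.75
tool_pos: [0.5657, -0.0472, 0.1058]
tool_rot: [2.519, 1.875, 0.003]
contact_force: [-0.1, 0.8, 4.5]
opening: 0.0164
grip_force: 39.9
t: 19.0
tool_pos: [0.5651, -0.0471, 0.1035]
tool_rot: [2.52, 1.876, 0.001]
contact_force: [0.2, 1.1, 2.9]
opening: 0.0164
grip_force: 39.9
```

```bash
python3 -m handwheel '[{"tx":0,"ty":0,"tz":1.2,"roll":0},{"tx":0,"ty":0,"tz":1.2,"roll":0},{"tx":0,"ty":0,"tz":1.2,"roll":0},{"tx":0,"ty":0,"tz":0,"roll":0}]'
python3 -m handwheel '[{"tx":0,"ty":0,"tz":1.2,"roll":0},{"tx":0,"ty":0,"tz":1.2,"roll":0},{"tx":0,"ty":0,"tz":0,"roll":0}]'
python3 -m handwheel '[{"tx":0,"ty":0,"tz":0.8,"roll":0},{"tx":0,"ty":0,"tz":0.8,"roll":0},{"tx":0,"ty":0,"tz":0,"roll":0}]'
python3 -m handwheel '[{"tx":0,"ty":0,"tz":0.7,"roll":0},{"tx":0,"ty":0,"tz":0.7,"roll":0},{"tx":0,"ty":0,"tz":0,"roll":0}]'
```

```text
t: 19.33
tool_pos: [0.564, -0.047, 0.0981]
tool_rot: [-2.519, -1.875, 0.002]
contact_force: [1.4, 0.1, -0.9]
opening: 0.0167
grip_force: 39.4
t: 19.58
tool_pos: [0.5638, -0.0471, 0.0955]
tool_rot: [-2.519, -1.875, 0.003]
contact_force: [0.9, 0.6, -4.0]
opening: 0.0167
grip_force: 39.2
t: 19.83
tool_pos: [0.5644, -0.0472, 0.0952]
tool_rot: [-2.52, -1.876, 0.001]
contact_force: [-0.8, -0.5, -1.1]
opening: 0.0165
grip_force: 39.4
t: 20.08
tool_pos: [0.5648, -0.0472, 0.0943]
tool_rot: [2.52, 1.876, 0.0]
contact_force: [-0.7, -0.7, 0.6]
opening: 0.0165
grip_force: 39.6
```

```bash
python3 -m handwheel '[{"tx":0,"ty":0,"tz":0.7,"roll":0},{"tx":0,"ty":0,"tz":0.7,"roll":0},{"tx":0,"ty":0,"tz":0,"roll":0}]'
python3 -m handwheel '[{"tx":0,"ty":0,"tz":0.7,"roll":0},{"tx":0,"ty":0,"tz":0.7,"roll":0},{"tx":0,"ty":0,"tz":0,"roll":0}]'
```

```text
t: 20.33
tool_pos: [0.565, -0.0472, 0.093]
tool_rot: [2.52, 1.876, 0.001]
contact_force: [-0.7, -0.6, 3.2]
opening: 0.0168
grip_force: 39.7
t: 20.58
tool_pos: [0.5658, -0.0474, 0.0929]
tool_rot: [2.518, 1.875, 0.002]
contact_force: [-1.7, 0.1, 7.7]
opening: 0.0162
grip_force: 40.2
```

```bash
python3 -m handwheel '[{"tx":0,"ty":0,"tz":0.7,"roll":0},{"tx":0,"ty":0,"tz":0.7,"roll":0},{"tx":0,"ty":0,"tz":0,"roll":0}]'
python3 -m handwheel '[{"tx":0,"ty":0,"tz":-1,"roll":0},{"tx":0,"ty":0,"tz":-1,"roll":0},{"tx":0,"ty":0,"tz":-1,"roll":0},{"tx":0,"ty":0,"tz":0,"roll":0}]'
python3 -m handwheel '[{"tx":0,"ty":0,"tz":0,"roll":0},{"tx":0,"ty":0,"tz":0,"roll":0},{"tx":0,"ty":0,"tz":0,"roll":0},{"tx":0,"ty":0,"tz":0,"roll":0}]' 34
python3 -m handwheel '[{"tx":0,"ty":0,"tz":-10,"roll":0},{"tx":0,"ty":0,"tz":-25,"roll":0},{"tx":0,"ty":0,"tz":-30,"roll":0},{"tx":0,"ty":0,"tz":-30,"roll":0},{"tx":-20,"ty":0,"tz":0,"roll":0},{"tx":-30,"ty":0,"tz":0,"roll":0},{"tx":-20,"ty":0,"tz":0,"roll":0},{"tx":0,"ty":0,"tz":0,"roll":0},{"tx":0,"ty":0,"tz":0,"roll":0}]'
python3 - <<'E'
from h import *
im,d,K,E=shoot('wrist'); np.savez('pics/w9.npz',im=im,d=d,K=K,E=E)
s,ds,K2,E2=shoot('scene')
T=E;
# heights near the port from wrist depth
vv,uu=np.mgrid[0:400:1,0:640:1];P=np.stack([(uu-K[0,2])/K[0,0]*d,(vv-K[1,2])/K[1,1]*d,d,np.ones_like(d)],-1)@E.T
r=np.hypot(P[...,0]-.5644,P[...,1]+.0468)
k=(d>0)
print('knob z',np.percentile(P[...,2][k&(r<.006)],[10,50,90]),'shoulder',np.percentile(P[...,2][k&(r>.012)&(r<.017)],[10,50,90]),'lid',np.median(P[...,2][k&(r>.024)&(r<.027)]))
a=cv2.resize(s[100:225,275:450],None,fx=3.2,fy=3.2)
cv2.imwrite('pics/m9.png',np.vstack([a[:,:,::-1],im[:200,60:620,::-1]]))
E
```

```text
t: 20.83
tool_pos: [0.5664, -0.0476, 0.0928]
tool_rot: [2.517, 1.875, 0.003]
contact_force: [-3.2, 0.5, 12.0]
opening: 0.0166
grip_force: 40.7
t: 21.17
tool_pos: [0.5651, -0.0472, 0.093]
tool_rot: [2.52, 1.875, 0.001]
contact_force: [0.1, -0.6, 2.2]
opening: 0.0164
grip_force: 39.7
t: 21.5
tool_pos: [0.5642, -0.047, 0.0922]
tool_rot: [-2.519, -1.875, 0.001]
contact_force: [-0.4, -0.0, 0.1]
opening: 0.0342
grip_force: 0.0
t: 22.25
tool_pos: [0.5446, -0.1148, 0.1885]
tool_rot: [2.522, 1.873, 0.001]
contact_force: [-0.5, -0.3, 0.3]
opening: 0.0343
grip_force: 0.0
knob z [0.11321377 0.11397204 0.11479694] shoulder [0.08511075 0.08602392 0.0869337 ] lid 0.08426083453065342
```

View pics/m9.png

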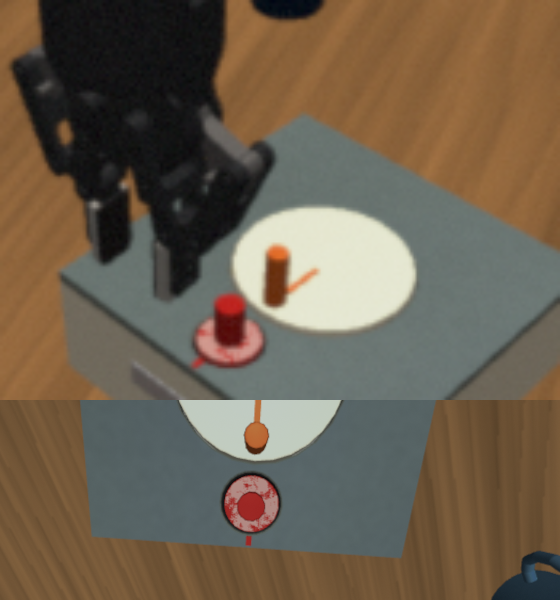

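The cartridge sits centred in the port: scene crop (229,340), wrist crop (251,502). It is upright, with the knob about 29.7 mm above the lid, so the foot is about 46 mm down. The hand is clear.

```bash
python3 -c "
from station import ctrl
print(ctrl.finish_job())"
```

```text
the job is handed in; nothing more can be done
None
```

I turned the drum gently to its third click and pressed the red cartridge home until it stopped on the floor pad (foot about 46 mm below the lid's top), then let it go; the other two cartridges were left alone, and the job was handed in at about 22 s, with no verdict shown.

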